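# Hang the glue pot on the swinging sprung drop hook

## Robot

A 6-joint arm with a two-finger parallel gripper is mounted at the origin on the work surface. World frame = base frame: x ahead of the robot, y to its left, z up, the work surface at z = 0. Lengths are in m, angles in rad, forces in N, time in s.
With the tool pointing down it reaches from about 0.425 to 0.95 m from the base axis. Payload 3.5 kg.
Tool frame: the origin (TCP) lies at the very end of the fingers, on their centre line; the grasp point (between the pads) lies 19 mm behind it; x points along the fingers, z is the direction in which the jaws open and shut, and the axes are right-handed (so a half turn about x gives the same grasp; the last joint's range is limited). The gripper opens to 85 mm and grips with 20 to 120 N. Pads are 22 mm wide; open, the fingers measure 114 mm over their backs; the gripper's body (76 mm by 85 mm) begins 54 mm behind the grasp point. The pads swing forward as they close: fully open they stand 13 mm farther back than shut.
Start: joints at [-1.449, 0.286, 1.577, -0, 1.279, -0.15], TCP at [0.181, -0.65, 0.231] pointing down, gripper open.
Joint ranges: [-2.77, 2.77], [-0.9, 2.22], [0.21, 2.48], [-1.53, 4.67], [0.24, 2.81], [-2.84, 2.84]. Speed limits (rad/s): [2.79, 2.79, 3.14, 3.14, 3.14, 3.14].

## Interface

Orientations are given as a unit quaternion [x, y, z, w].
In Python, from plant import ctrl, cams gives the robot as it stands.
- The arm moves only by the tool play_rows, never from a script. Its argument "rows" is a list of rows, each a list of 3 entries, a list of its own where there are three numbers: the opening in per cent of the stroke, from 0 (shut) to 100 (fully open), then the shift along the tool's x, y, z in units of 0.3 m (1.0 is 0.3 m), then the turn, a rotation vector about the tool's x, y, z in units of pi/2 rad (1.0 is pi/2 rad). A call has 1 to 10 rows; each row is the pose to reach, as a shift and turn from the pose commanded when the call began, along the tool's axes at that moment; what a row does not reach only later rows make up. A row lasts 1/12 s, in which the tool goes at most 41.7 mm and 7.16 degrees, less where a joint would pass 70% of its speed; a pose out of reach is approached as far as the arm can. A call with a number of a shift or a turn outside -1 to 1 is refused whole. A call with a gripper value outside its range is refused whole. The fingers move at their own pace and stop on an object; "force" is the grip in N (left out, the last holds). Time passes only in rows, so rows that repeat a pose let the fingers close. It gives the time, the measured TCP pose, the force and the opening at its end, in the units of the state.
- ctrl.get_state(): the state, without advancing time (a new reading comes with each control period).
- cams.read_camera(name): name is "side" or "top"; returns a dict with "color" (420x560x3 uint8, red, green, blue), "fx", "fy", "cx", "cy" (pixels), "k1" (the pictures are not rectified: a ray, as slopes to the right and down, at radius r is drawn at 1 + k1 r^2 times it, then the intrinsics apply), "view" (4x4, takes a point from world to camera coordinates). Camera axes: x right, y down, z forward; pixel columns grow to the right and rows downward; lengths in m; the calibration is good to about 2 mm. A picture is of the moment at which its call begins. There is no depth.
- ctrl.sign_off(): hands the job in, once; it reports no verdict.
The state is a dict: "time": time; "qpos": joint angles; "dq": joint speeds; "joint_efforts": joint torques, N m; "eef_pos": TCP position; "tcp_rot": TCP orientation; "contact_force": force on the tool from outside, world axes, zero at the start; "wrist_torque": the same for the moment, N m; "opening": opening from 0.0 (shut) to 1.0 (fully open).
Only numpy, scipy, OpenCV 4.12 (cv2) and the standard library are available. Lean on these libraries where they do the work, as an engineer would, in place of code of your own. Each camera call takes 0.05 s, during which the arm holds its last target. There are 200 camera calls.

## Task

Clear the glue pot off the bench: lift it by its wooden side grip and hang it by its hoop on the sprung drop hook, which is still swinging. Lay the top of the hoop gently against the hook's shank, above the hook's point, until the hook is steady; slide it down into the hook and keep lowering until the spring carries the pot's whole weight, so that nothing drops or bounces when you let go. Keep the pot upright, do not bang or force the hook, leave the pot hanging plumb and still, and leave everything else on the bench alone.

Things in the scene. Friction and masses are not known exactly. Their poses are not given: they have to be found in the camera images.
- pot: the glue pot to hang: a closed metal can 60 mm across, 72 mm tall to its flat lid (rims 62 mm), with a rigid upright hoop handle of 5 mm wire over the lid and a wooden grip on its -x side; under 0.6 kg, how full is not known, centre of mass within 4 mm of its axis, about 45 mm up. Origin: centre of its bottom, z up its axis. The hoop stands in the pot's y-z plane, 65 mm wide along y
- pot_bar (a point): middle of the top of the hoop, on the wire's centre line, 152 mm above the pot's bottom; the wire runs level along the pot's y for 7 mm either side, then curves down. The hoop's opening is 77 mm high between lid and top wire
- pot_grip (a point): middle of the wooden side grip, a level flat-sided bar along the pot's x, 20 mm wide (y), 24 mm tall, from 38 to 116 mm out on the pot's -x side; this point is 77 mm out and 45 mm above the pot's bottom
- stand: fixed steel gallows stand. Origin on the bench exactly below the hook's hinge pin, which lies 447 mm up, along the stand's y. Its 25 mm post (490 mm tall, 110 mm foot) is at x +130, y +110 mm; its 25 mm arm runs from the post to above the pin, underside 478 mm up. The hook swings in the stand's x-z plane and opens to the stand's -x, the free side towards the robot
- hook: the drop hook, 9 mm steel rod, hanging by a 26 mm thick spring housing (it ends 88 mm below the pin) that swings on the pin almost without friction; 0.34 kg in all, period about 0.75 s. Origin on the pin while unloaded, axes as the stand's when plumb. Its shank's straight lower part is at x +14 mm (rod centre), z -118 to -190 mm. Pushed aside it leans back with a few tenths of a newton
- hook_seat (a point): at (0, 0, -197 mm) in the hook's frame: where the centre of the hoop's wire lies when fully seated; straight below the pin when plumb, 197 mm while unloaded. Below the shank the rod makes a half circle, 14 mm centre-line radius, about (0, 0, -190 mm): the throat is 19 mm wide inside, the hook's underside at z -209 mm
- hook_point (a point): end of the hook's point (rod centre), at x -22, z -174 mm in the hook's frame: the rod rises from the half circle at x -14 mm to z -184 mm and flares out to here; its rounded end reaches 5 mm farther
- swing (a joint): angle of the hook about its pin: 0 hanging plumb, positive when the hook's lower end is displaced to the stand's +x side (away from the robot); it starts swinging by 0.17 to 0.25 rad either way and hardly dies down by itself
- sink (a joint): how far (m) the hook is drawn down out of its spring housing: 0 unloaded; 120 N/m, that is 8.3 mm per newton hung on it, lightly damped; stops hard at 60 mm. The hook's frame and points move with it
- plain_tin: bystander: a plain can without a handle, 60 mm diameter, 82 mm tall; origin at its bottom
- last: bystander: wooden shoe last, 190 mm long, 115 mm tall; origin under its middle
- hammer: bystander: hammer lying flat, 240 mm long
- spool: bystander: wooden thread spool, 44 mm diameter, 50 mm tall
- heel_stack: bystander: stack of rubber heel pieces, 58 x 52 x 27 mm
- dye_bottle: bystander: small brown bottle, 40 mm diameter, 85 mm tall
- brush: bystander: brush lying flat, 170 mm long

How it is judged:
On the way, in this order (a step that is already met when the one before it is completed fails the run):
1. the pot is lifted clear of the bench (height (world z) of pot above 0.03 m and contact force between the fingers and pot above 1 N), for 0.2 s.
2. the hook is steady (under 0.2 rad/s for 0.4 s), resting against the pot's hoop, which is still at least 15 mm above the seat (velocity of joint swing between -0.2 and 0.2 rad/s and contact force between pot and hook above 0.01 N and z of pot_bar in the frame of hook_seat above 0.015 m), for 0.4 s.
3. the hoop is down in the hook and the hook carries at least 1.2 N of the pot while the fingers still hold it (distance between pot_bar and hook_seat below 0.012 m and contact force between pot and hook above 1.2 N and contact force between the fingers and pot above 1 N), for 0.2 s.
At the end, for the whole second after the job is handed in: The pot hangs by its hoop in the bottom of the hook (top of the hoop within 12 mm of the seat), let go, the hook within 0.06 rad of plumb, the pot within 0.17 rad of upright and moving slower than 80 mm/s (distance between pot_bar and hook_seat below 0.012 m and value of joint swing between -0.06 and 0.06 rad and angle between pot's own z axis and vertical below 0.17 rad and linear speed of pot below 0.08 m/s); the robot touches nothing.
It fails at once if the hook is banged or forced (over 15 N), or the robot strikes or pushes its stand (over 10 N) (contact force between anything else and hook above 15 N or contact force between the arm and stand above 10 N).
It fails at once if the pot, lifted, is dropped (over 150 mm/s while the fingers do not touch it) (height (world z) of pot above 0.02 m and contact force between the fingers and pot below 0.05 N and linear speed of pot above 0.15 m/s).
It fails at once if the pot drops or bounces on the hook's spring when it is let go (the spring moving over 70 mm/s with the pot on the hook and not held) (distance between pot_bar and hook_seat below 0.012 m and contact force between the fingers and pot below 0.05 N and (velocity of joint sink above 0.07 m/s or velocity of joint sink below -0.07 m/s)).
It fails at once if the pot is tipped over 0.5 rad (angle between pot's own z axis and vertical above 0.5 rad).
It fails at once if something else on the bench is moved more than 20 mm (distance of any of plain_tin, last, hammer, spool, heel_stack, dye_bottle, brush from where it was at the start of the episode above 0.02 m).
It also fails if it takes over 61 s, if anything falls off the work surface, if the arm or the gripper's body presses on something with over 40 N, if the wrist force passes 120 N, or if a joint passes its speed limit or range.

## Working session

There is one attempt and no reset: what is moved stays moved. The work goes in short steps, Python scripts to look and compute and a tool call to move; the robot and the scene stay as the last step left them, time stands still between calls to the robot, and variables do not carry over. Pictures are saved under pics/ and viewed, about 8 in all and at most 12, crops included, and the job is handed in when it is done.

Besides the shell and the picture viewer there is one more tool, called after ">>>" as name([rows], argument=value, ...), one row to a line, values as JSON. play_rows: Moves the arm, as the interface text tells. Shifts and turns lie within -1 to 1; 1 stands for 0.3 m of shift or pi/2 rad of turn. Its arguments: {"type":"object","properties":{"rows":{"type":"array"},"force":{"type":"number"}},"required":["rows"]}

```bash
mkdir -p pics; ls; cat > h.py <<'E'
import numpy as np, cv2
from plant import ctrl, cams
def cam(n): return cams.read_camera(n)
def ray(c,u,v):
    x=np.array([(u-c['cx'])/c['fx'],(v-c['cy'])/c['fy']]); y=x.copy()
    for _ in range(20): y=x/(1+c['k1']*(y@y))
    R=c['view'][:3,:3]; o=-R.T@c['view'][:3,3]; d=R.T@np.array([y[0],y[1],1]); return o,d/np.linalg.norm(d)
def proj(c,p):
    q=c['view'][:3,:3]@np.asarray(p)+c['view'][:3,3]; s=q[:2]/q[2]; s=s*(1+c['k1']*(s@s)); return np.array([c['fx']*s[0]+c['cx'],c['fy']*s[1]+c['cy']])
def onz(c,u,v,z): o,d=ray(c,u,v); return o+d*(z-o[2])/d[2]
def tri(c1,p1,c2,p2):
    o1,d1=ray(c1,*p1); o2,d2=ray(c2,*p2); A=np.stack([d1,-d2],1); t=np.linalg.lstsq(A,o2-o1,rcond=None)[0]
    a,b=o1+d1*t[0],o2+d2*t[1]; return (a+b)/2,np.linalg.norm(a-b)
E
python3 - <<'E'
from h import *
for n in ('side','top'):
    c=cam(n); cv2.imwrite(f'pics/{n}0.png',cv2.resize(c['color'][:,:,::-1],(800,600),interpolation=cv2.INTER_CUBIC))
    R=c['view'][:3,:3]; print(n,c['fx'],c['cx'],c['cy'],c['k1'],-R.T@c['view'][:3,3],R[2])
print(ctrl.get_state())
E
```

```text
pics
side 412.2245814105738 288.4126212778456 208.87301407712226 -0.09263825855487375 [0.3583977  0.69699986 0.98675019] [ 0.18092128 -0.72433328 -0.6652885 ]
top 491.80695747109473 279.024073408036 209.53973746093644 0.020825620771068504 [ 0.34237248 -0.06858026  1.4263798 ] [ 0.16905549 -0.00395657 -0.98559859]
{'time': 0.1, 'qpos': array([-1.44898951e+00,  2.87143390e-01,  1.57807269e+00,  4.88253763e-05,
        1.27860161e+00, -1.50039315e-01]), 'dq': array([ 0.00077719, -0.00320713, -0.00347688,  0.00116963, -0.00070732,
       -0.00045946]), 'joint_efforts': array([ 6.20028859e-04, -4.07297051e+01, -2.93697488e+01, -1.21794715e-04,
        3.43955631e-03, -7.26495216e-06]), 'eef_pos': array([ 0.18118369, -0.64959505,  0.23001849]), 'tcp_rot': array([ 0.42821516,  0.56367393, -0.42706401,  0.56260093]), 'contact_force': array([ 0.24907758, -0.03673559, -0.4347313 ]), 'wrist_torque': array([ 0.00488904,  0.00013455, -0.03090157]), 'opening': 0.9992210499532379}
```

View pics/side0.png

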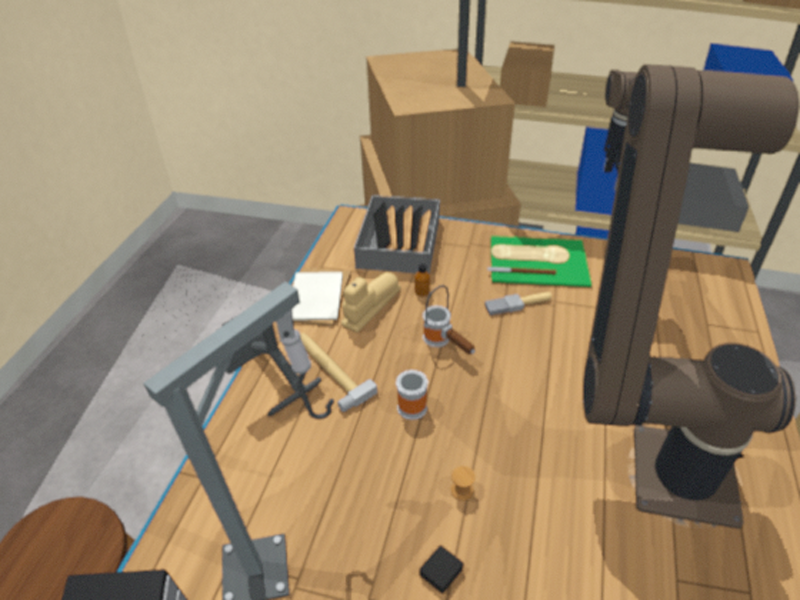

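View pics/top0.png

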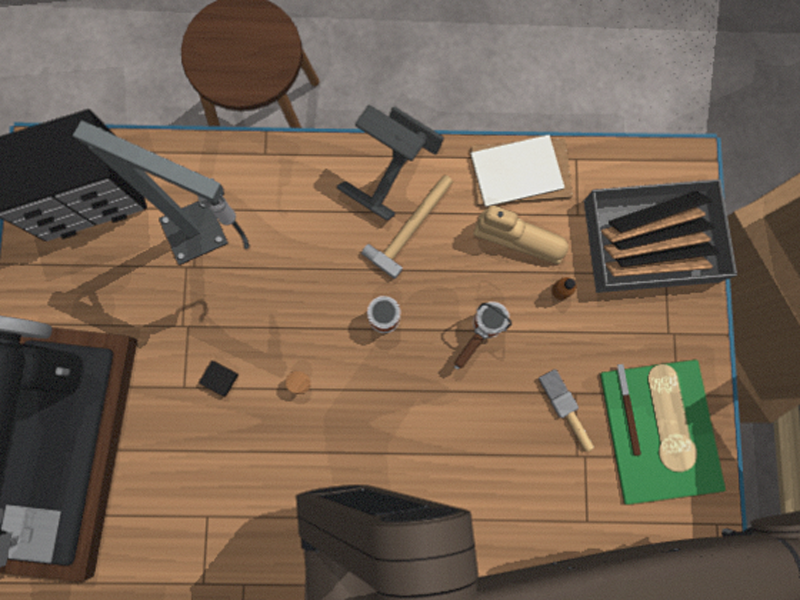

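The side view shows the pot at about (437,325) with its grip to (470,345), and the stand with its foot at (255,567). The hook hangs by (290,330) to (325,410). In the top view the pot lid is at (492,318), the grip end at (459,365), the arm end at (220,190) and the foot at (195,232). Next I'll zoom in with one composite.

```bash
python3 - <<'E'
from h import *
T=[cam('top') for _ in range(1)][0]; S=cam('side')
def crop(c,x,y,w,h): return cv2.resize(np.ascontiguousarray(c['color'][y:y+h,x:x+w,::-1]),(400,300),interpolation=cv2.INTER_CUBIC)
a=np.vstack([np.hstack([crop(T,50,80,128,96),crop(T,300,195,80,60)]),np.hstack([crop(S,100,190,160,120),crop(S,280,190,80,60)])])
cv2.imwrite('pics/comp1.png',a)
E
```

```text
(no output)
```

View pics/comp1.png

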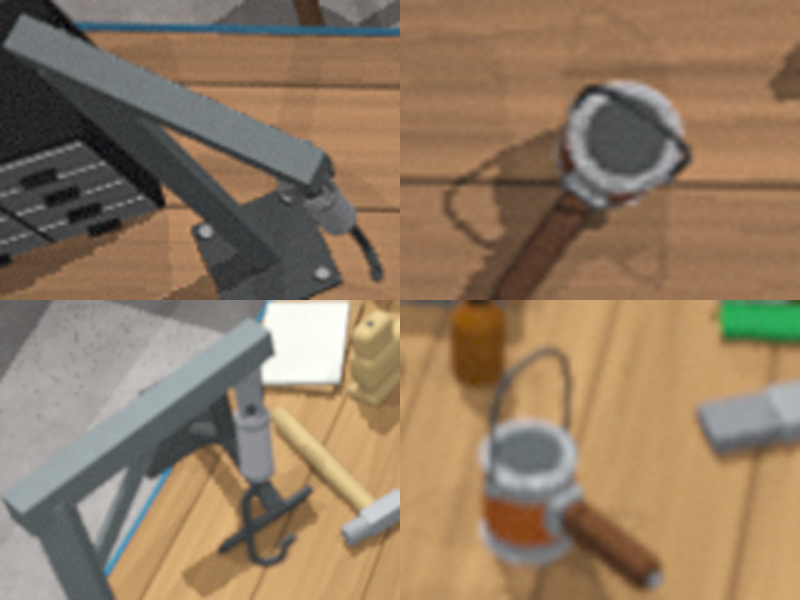

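The composite shows these points, in tile pixels:
- **Arm, top view:** the near end midpoint is about (318,168), the far end (15,30), and the foot centre about (268,256).
- **Pot, top view:** the lid centre is about (222,140) in its tile, with the hoop crossing it from (180,90) to (288,158).
- **Pot, side view:** the lid centre is about (130,150) in its tile and the grip end (255,275).

Now the numbers.

```bash
python3 - <<'E'
from h import *
T=cam('top');S=cam('side')
tt=lambda x,y:(50+x/3.125-.5,80+y/3.125-.5)
pt=lambda x,y:(300+x/5-.5,195+y/5-.5)
ps=lambda x,y:(280+x/5-.5,190+y/5-.5)
ss=lambda x,y:(100+x/2.5-.5,190+y/2.5-.5)
e=onz(T,*tt(318,168),.503);f=onz(T,*tt(15,30),.503);b=onz(T,*tt(268,256),0);bs=onz(S,178.5,397,0)
es=onz(S,*ss(264,333-300),.503)
print('armend',e,es,'armfar',f,np.linalg.norm(e-f),'foot',b,bs)
d=(f-e)/np.linalg.norm(f-e); yaw=np.arctan2(d[1],d[0])-np.arctan2(110,130); print('stand yaw',yaw)
for n,fo in (('top',b),('side',bs)):
  print('pin',n,fo[:2]-np.array([[np.cos(yaw),-np.sin(yaw)],[np.sin(yaw),np.cos(yaw)]])@[.13,.11])
lt=onz(T,*pt(222,140),.072);ls=onz(S,*ps(130,150),.072);print('lid',lt,ls)
gt=onz(T,320.8,255,.055);gs=onz(S,*ps(255,275),.045)
print('gripend',gt,gs,np.linalg.norm((gt-lt)[:2]),np.linalg.norm((gs-ls)[:2]))
for g,l in((gt,lt),(gs,ls)): v=l-g;print('pot yaw',np.arctan2(v[1],v[0]))
# grip axis by mask in top
c=T['color'].astype(int); hsv=cv2.cvtColor(T['color'],cv2.COLOR_RGB2HSV)
m=((hsv[...,2]<125)&(hsv[...,1]>90)).astype(np.uint8); m[:228]=0;m[262:]=0;m[:,:312]=0;m[:,352:]=0
n,lab,st,ce=cv2.connectedComponentsWithStats(m); k=1+st[1:,4].argmax(); p=np.argwhere(lab==k)[:,::-1].astype(np.float32)
r=cv2.minAreaRect(p); print(st[k],r,ce[k],onz(T,*ce[k],.055))
bx=cv2.boxPoints(r); print([onz(T,*q,.055).round(4) for q in bx])
# hook motion: track in side the dark hook region frames
E
```

```text
armend [0.64760991 0.17905553 0.503     ] [0.64054827 0.18776035 0.503     ] armfar [0.73439939 0.37416144 0.503     ] 0.2135385948903223 foot [0.7256327 0.3563886 0.       ] [0.72604092 0.35036397 0.        ]
stand yaw 0.44999094524159244
pin top [0.65641938 0.20079452]
pin side [0.6568276  0.19476989]
lid [ 0.54100889 -0.25509427  0.072     ] [ 0.54106188 -0.26102832  0.072     ]
gripend [ 0.45100594 -0.19237847  0.055     ] [ 0.44678179 -0.19487716  0.045     ] 0.10969869250223405 0.11517252536179576
pot yaw -0.6085881460171845
pot yaw -0.6118292055286403
[312 228  30  34 497] ((326.5, 244.5), (33.0, 29.0), 90.0) [324.06438632 242.81891348] [ 0.48518132 -0.20149969  0.055     ]
[array([ 0.5264, -0.1676,  0.055 ]), array([ 0.5277, -0.2492,  0.055 ]), array([ 0.4352, -0.2485,  0.055 ]), array([ 0.434 , -0.1679,  0.055 ])]
```

```bash
cat >> h.py <<'E'
from scipy.spatial.transform import Rotation as Ro
def toolR(psi,tau,R0):
    x=np.array([np.sin(tau)*np.cos(psi),np.sin(tau)*np.sin(psi),-np.cos(tau)]); best=None
    for s in (1,-1):
        z=s*np.array([-np.sin(psi),np.cos(psi),0]); R=Ro.from_matrix(np.stack([x,np.cross(z,x),z],1))
        a=(R0.inv()*R).magnitude()
        if best is None or a<best[0]: best=(a,R)
    return best[1]
def delta(p,R,p0,R0):
    return (R0.inv().apply(p-p0)/.3).round(4),((R0.inv()*R).as_rotvec()/(np.pi/2)).round(4)
def cur():
    s=ctrl.get_state(); return s,np.array(s['eef_pos']),Ro.from_quat(s['tcp_rot'])
E
python3 - <<'E'
from h import *
s,p0,R0=cur(); print(R0.as_matrix().round(3))
R=toolR(-.61,np.radians(15),R0)
g=np.array([.478,-.214,.045]); tcp=g+R.apply([.019,0,0]); print(tcp, R.as_quat())
up=tcp+[0,0,.13]; print(delta(up,R,p0,R0),delta(tcp,R,up,R), np.linalg.norm(up-p0))
E
```

```text
[[-0.     0.963  0.268]
 [ 0.001  0.268 -0.963]
 [-1.     0.    -0.001]]
[ 0.48203067 -0.21681711  0.02664741] [ 0.66435834  0.2421322  -0.57905245  0.40583033]
(array([ 0.2484,  1.3536, -1.1215]), array([ 0.558 , -0.074 ,  0.1559])) (array([ 0.4186, -0.1122,  0.    ]), array([0., 0., 0.])) 0.5325916605619935
```

>>> play_rows([
  [70,[0.06,0.8,-0.65],[0.558,-0.074,0.156]],
  [70,[0.06,0.8,-0.65],[0.558,-0.074,0.156]],
  [70,[0.06,0.8,-0.65],[0.558,-0.074,0.156]],
  [70,[0.06,0.8,-0.65],[0.558,-0.074,0.156]],
  [70,[0.06,0.8,-0.65],[0.558,-0.074,0.156]],
  [70,[0.06,0.8,-0.65],[0.558,-0.074,0.156]],
  [70,[0.06,0.8,-0.65],[0.558,-0.074,0.156]],
  [70,[0.06,0.8,-0.65],[0.558,-0.074,0.156]],
  [70,[0.06,0.8,-0.65],[0.558,-0.074,0.156]],
])

```text
time: 1.05
eef_pos: [0.3615, -0.3937, 0.2125]
tcp_rot: [0.664, 0.244, -0.578, 0.407]
contact_force: [-0.8, 1.2, 0.8]
opening: 0.7
```

```bash
python3 - <<'E'
from h import *
s,p0,R0=cur(); print(s['time'],p0,s['opening'],s['qpos'])
R=toolR(-.61,np.radians(15),R0)
tcp=np.array([.478,-.214,.045])+R.apply([.019,0,0]); print(delta(tcp+[0,0,.1],R,p0,R0),delta(tcp,R,p0,R0))
E
```

```text
1.05 [ 0.36147264 -0.39373175  0.21251896] 0.7001613055543661 [-1.07424666 -0.14920083  2.08774228  0.14282489  0.97375306  1.0363286 ]
(array([ 0.2758, -0.0799, -0.7132]), array([ 0.002 , -0.0014,  0.0001])) (array([ 0.5978, -0.1662, -0.7128]), array([ 0.002 , -0.0014,  0.0001]))
```

>>> play_rows([
  [70,[0.276,-0.08,-0.713],[0.002,-0.001,0]],
  [70,[0.276,-0.08,-0.713],[0.002,-0.001,0]],
  [70,[0.276,-0.08,-0.713],[0.002,-0.001,0]],
  [70,[0.276,-0.08,-0.713],[0.002,-0.001,0]],
  [70,[0.276,-0.08,-0.713],[0.002,-0.001,0]],
  [70,[0.276,-0.08,-0.713],[0.002,-0.001,0]],
  [70,[0.276,-0.08,-0.713],[0.002,-0.001,0]],
  [70,[0.276,-0.08,-0.713],[0.002,-0.001,0]],
])

```text
time: 1.72
eef_pos: [0.4815, -0.2214, 0.1266]
tcp_rot: [0.664, 0.242, -0.58, 0.406]
contact_force: [-0.3, -0.3, 0.9]
opening: 0.702
```

```bash
python3 - <<'E'
from h import *
T=cam('top');S=cam('side');s,p0,R0=cur(); print(s['time'],p0,s['contact_force'])
R=toolR(-.61,np.radians(15),R0)
tcp=np.array([.478,-.214,.045])+R.apply([.019,0,0]); print(delta(tcp,R,p0,R0))
def crop(c,x,y,w,h): return cv2.resize(np.ascontiguousarray(c['color'][y:y+h,x:x+w,::-1]),(400,300),interpolation=cv2.INTER_CUBIC)
cv2.imwrite('pics/pre.png',np.hstack([crop(T,280,180,120,90),crop(S,260,170,120,90)]))
E
```

```text
1.8167 [ 0.48148069 -0.22315966  0.12788672] [ 0.46523434 -0.6520762   0.17250586]
(array([ 0.3229, -0.0984, -0.019 ]), array([-0.0021,  0.0018, -0.0015]))
```

View pics/pre.png

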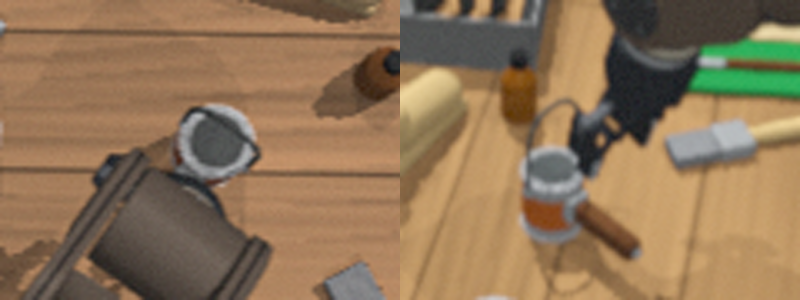

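The approach shows the fingers just inboard of the grip, above the bar and clear of the hoop. Going down.

>>> play_rows([
  [70,[0.08,-0.022,0],[0,0,0]],
  [70,[0.16,-0.043,0],[0,0,0]],
  [70,[0.24,-0.065,0],[0,0,0]],
  [70,[0.322,-0.086,0],[0,0,0]],
  [70,[0.322,-0.086,0],[0,0,0]],
  [70,[0.322,-0.086,0],[0,0,0]],
])

```text
time: 2.32
eef_pos: [0.4803, -0.2229, 0.0266]
tcp_rot: [0.664, 0.241, -0.581, 0.404]
contact_force: [0.0, -0.8, 0.7]
opening: 0.701
```

```bash
python3 - <<'E'
from h import *
T=cam('top');S=cam('side');s,p0,R0=cur(); print(s['time'],p0,s['contact_force'],s['wrist_torque'])
g=p0-R0.apply([.019,0,0]);print('grasp',g)
for n,c in(('t',T),('s',S)): print(n,proj(c,g))
def crop(c,x,y,w,h): return cv2.resize(np.ascontiguousarray(c['color'][y:y+h,x:x+w,::-1]),(400,300),interpolation=cv2.INTER_CUBIC)
cv2.imwrite('pics/pre2.png',np.hstack([crop(T,280,180,120,90),crop(S,280,190,80,60)]))
E
```

```text
2.4167 [ 0.48230358 -0.22370548  0.02914584] [ 0.30633176 -0.12626416 -0.60097805] [0.05062014 0.11646721 0.03075264]
grasp [ 0.47823545 -0.2208025   0.04747677]
t [330.67465146 245.66658704]
s [322.09180172 236.56925211]
```

View pics/pre2.png

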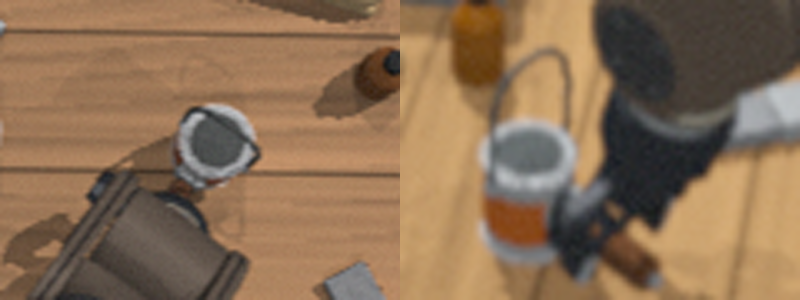

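The fingers straddle the bar and clear the can. I measure the grasp point about 5 mm off sideways, so I'll trim that and close.

>>> play_rows([
  [70,[0.006,0,-0.016],[0,0,0]],
  [70,[0.006,0,-0.016],[0,0,0]],
  [40,[0.006,0,-0.016],[0,0,0]],
  [25,[0.006,0,-0.016],[0,0,0]],
  [10,[0.006,0,-0.016],[0,0,0]],
  [10,[0.006,0,-0.016],[0,0,0]],
  [10,[0.006,0,-0.016],[0,0,0]],
  [10,[0.006,0,-0.016],[0,0,0]],
], force=110)

```text
time: 3.08
eef_pos: [0.4846, -0.2181, 0.0259]
tcp_rot: [0.664, 0.241, -0.58, 0.405]
contact_force: [-2.9, 1.9, 3.9]
opening: 0.219
```

```bash
python3 - <<'E'
from h import *
s,p0,R0=cur(); print(s['time'],p0,s['contact_force'],s['wrist_torque'],s['opening'],p0-R0.apply([.019,0,0]))
m=R0.as_matrix(); print('up in tool',(m.T@[0,0,1]/.3*.1).round(4), np.degrees(np.arctan2(m[0,2],-m[1,2])), R0.as_quat(), s['qpos'])
E
```

```text
3.0833 [ 0.48455781 -0.21811556  0.02594638] [-2.89755095  1.91357948  3.87427762] [0.25237109 0.20616306 0.07579419] 0.21915818337437956 [ 0.48053698 -0.21525977  0.04429515]
up in tool [-0.3219  0.0865  0.0004] -35.12435513689976 [ 0.66441281  0.24071971 -0.57986439  0.40542192] [-6.13500609e-01  1.34966520e-01  2.20392414e+00 -2.05505654e-03
  5.40129820e-01  1.57179332e+00]
```

>>> play_rows([
  [10,[-0.03,0.008,0],[0,0,0]],
  [10,[-0.1,0.027,0],[0,0,0]],
  [10,[-0.18,0.049,0],[0,0,0]],
  [10,[-0.26,0.07,0],[0,0,0]],
  [10,[-0.34,0.091,0],[0,0,0]],
  [10,[-0.42,0.113,0],[0,0,0]],
  [10,[-0.48,0.129,0],[0,0,0]],
  [10,[-0.48,0.129,0],[0,0,0]],
  [10,[-0.48,0.129,0],[0,0,0]],
  [10,[-0.48,0.129,0],[0,0,0]],
])

```text
time: 3.92
eef_pos: [0.483, -0.217, 0.172]
tcp_rot: [0.664, 0.242, -0.581, 0.404]
contact_force: [0.1, 0.1, -3.9]
opening: 0.22
```

```bash
python3 - <<'E'
from h import *
F=[]
for i in range(4):
    T=cam('top');S=cam('side');s,p0,R0=cur();F.append(s['contact_force'])
    print(s['time'],p0.round(4),s['contact_force'].round(2),s['wrist_torque'].round(3))
print(np.mean(F,0),R0.as_quat(),p0-R0.apply([.019,0,0]))
def crop(c,x,y,w,h): return cv2.resize(np.ascontiguousarray(c['color'][y:y+h,x:x+w,::-1]),(400,300),interpolation=cv2.INTER_CUBIC)
cv2.imwrite('pics/lift.png',np.hstack([crop(T,280,180,120,90),crop(S,240,130,120,90)]))
E
```

```text
4.0167 [ 0.483  -0.217   0.1715] [ 0.14  0.19 -4.08] [ 0.331  0.424 -0.008]
4.1167 [ 0.4835 -0.2174  0.1721] [ 0.35  0.28 -3.43] [ 0.291  0.352 -0.048]
4.2167 [ 0.4839 -0.2177  0.173 ] [ 0.22  0.19 -2.86] [ 0.298  0.482 -0.014]
4.3167 [ 0.4843 -0.2179  0.1737] [ 0.48 -0.31 -2.93] [0.291 0.39  0.029]
[ 0.29626793  0.08718516 -3.3229954 ] [ 0.66430259  0.24100772 -0.580211    0.40493523] [ 0.48027631 -0.21507222  0.19206099]
```

View pics/lift.png

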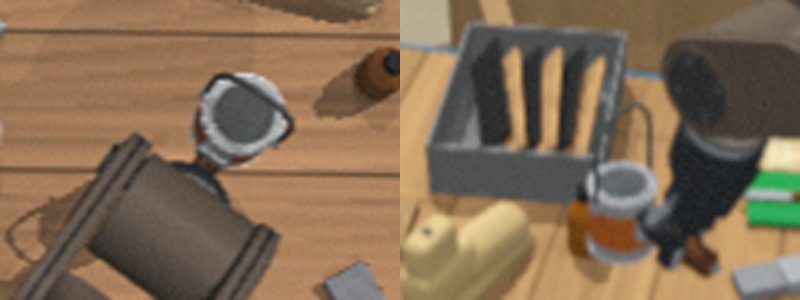

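The pot is lifted and looks upright, with its lid centre at tile (242,110) in the top view and (628,185) in the side view, and the hoop top at (638,105). Weight reads about 3.3 N. I'll triangulate the pot's offset in the hand and the hook's swing.

```bash
python3 - <<'E'
from h import *
T=cam('top');S=cam('side');s,p0,R0=cur()
lid,err=tri(T,(352.1,212.5),S,(307.9,185)); print('lid',lid,err)
bs=(310.9,161.0)
psi=-np.radians(35.12)
x=np.array([np.cos(psi),np.sin(psi),0]); g=p0-R0.apply([.019,0,0])
print('pred lid',g+.077*x+[0,0,.027]); lb=lid+[0,0,.08]
for nm,l in(('pred',g+.077*x+[0,0,.107]),('meas',lb)): print(nm,l,proj(T,l),proj(S,l),'seen hoop side',bs)
print('lid in grasp frame along/perp',(lid-g)@x,(lid-g)@[-x[1],x[0],0],lid[2]-g[2])
# hook swing: side images, dark rod low part
import time
pin=np.array([.656,.198,.447]);yaw=.45
ex=np.array([np.cos(yaw),np.sin(yaw),0])
for th in(-.2,0,.2):
  f=lambda a,b: pin+ex*(a*np.cos(th)-b*np.sin(th))+np.array([0,0,a*np.sin(th)+b*np.cos(th)])
  print(th,[ (proj(S,f(*q)).round(1),proj(T,f(*q)).round(1)) for q in((0,0),(0,-.088),(0,-.204),(-.022,-.174))])
fr=[]
for i in range(12): c=cam('side'); fr.append(c['color'][200:300,120:250])
np.save('fr.npy',np.array(fr)); t=[cv2.resize(np.ascontiguousarray(fr[i][:,:,::-1]),(260,200),interpolation=cv2.INTER_CUBIC) for i in(0,2,4,6,8,10)]
ct=cam('top')['color'][100:200,120:220,::-1]
cv2.imwrite('pics/sw.png',np.vstack([np.hstack(t[:3]),np.hstack(t[3:])]))
E
```

```text
lid [ 0.53997194 -0.25540065  0.2203171 ] 0.009359844924134744
pred lid [ 0.54343346 -0.25947484  0.21949946]
pred [ 0.54343346 -0.25947484  0.29949946] [359.13094264 207.52348984] [306.01016446 162.00491834] seen hoop side (310.9, 161.0)
meas [ 0.53997194 -0.25540065  0.3003171 ] [357.45537558 208.90105316] [306.91073902 162.7295161 ] seen hoop side (310.9, 161.0)
lid in grasp frame along/perp 0.07182480202196792 0.0013410967966769006 0.02781763671745846
-0.2 [(array([199.7, 227.4]), array([149.1, 137.9])), (array([214.9, 256.5]), array([161.9, 156.9])), (array([231.9, 288.9]), array([176.1, 177.8])), (array([237.4, 278.1]), array([175.9, 180.3]))]
0 [(array([199.7, 227.4]), array([149.1, 137.9])), (array([206.4, 258.5]), array([159.1, 150.2])), (array([214. , 293.1]), array([170. , 163.7])), (array([222.2, 283. ]), array([171. , 168.5]))]
0.2 [(array([199.7, 227.4]), array([149.1, 137.9])), (array([197.6, 259.3]), array([155.9, 143.2])), (array([195.4, 295.1]), array([163.3, 148.9])), (array([206.2, 286. ]), array([165.4, 155.8]))]
```

View pics/sw.png

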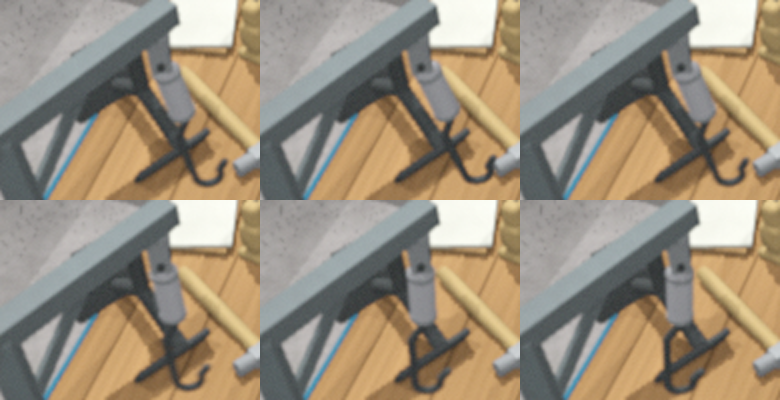

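The swing frames show the hook bottom moving between about raw (227,289) and (201,293), i.e. roughly ±0.15 rad. That agrees with the projected pin and hook geometry within 1–2 px. Next I carry the pot to a waypoint and then to a standoff 110 mm on the hook's open side.

```bash
cat >> h.py <<'E'
PIN=np.array([.656,.198,.447]);YAW=.45;OFF=.075;TAU=np.radians(15)
def tcp_for(bx,by,bz,R0,yaw=YAW,off=OFF,tau=TAU):  # bar in stand axes about pin, bz below pin
    ex=np.array([np.cos(YAW),np.sin(YAW),0]);ey=np.array([-ex[1],ex[0],0])
    R=toolR(yaw,tau,R0); g=PIN+bx*ex+by*ey+[0,0,bz-.107]-off*np.array([np.cos(yaw),np.sin(yaw),0])
    return g+R.apply([.019,0,0]),R
def grip_bar(p0,R0):
    m=R0.as_matrix(); x=np.cross([0,0,1],m[:,2]); x/=np.linalg.norm(x)
    if x@m[:,0]<0:x=-x
    b=p0-R0.apply([.019,0,0])+OFF*x+[0,0,.107]-PIN
    ex=np.array([np.cos(YAW),np.sin(YAW),0]);ey=np.array([-ex[1],ex[0],0])
    return np.array([b@ex,b@ey,b[2]]),np.arctan2(x[1],x[0]),np.arctan2(m[:,0]@x,-m[2,0])
E
python3 - <<'E'
from h import *
s,p0,R0=cur(); print(s['time'],p0)
R=toolR(-.08,TAU,R0); m=np.array([.53,-.05,.195])+R.apply([.019,0,0]); print(delta(m,R,p0,R0))
t,R2=tcp_for(-.11,0,-.145,R0); 
R2=toolR(YAW,TAU,R); print(t,delta(t,R2,m,R)); print(grip_bar(p0,R0))
E
```

```text
5.0667 [ 0.48451621 -0.2180711   0.17443114]
(array([-0.0557, -0.176 , -0.5537]), array([-3.278e-01,  8.880e-02, -3.000e-04]))
[0.49384529 0.11967035 0.17664741] (array([-0.047 , -0.1755, -0.5541]), array([-0.3259,  0.0873, -0.    ]))
(array([-0.30132552, -0.36129117, -0.14722021]), np.float64(-0.6134435194422678), np.float64(0.2625974469925811))
```

>>> play_rows([
  [10,[-0.003,-0.011,-0.035],[-0.02,0.0055,0]],
  [10,[-0.01,-0.033,-0.104],[-0.061,0.017,0]],
  [10,[-0.019,-0.06,-0.19],[-0.112,0.03,0]],
  [10,[-0.028,-0.088,-0.277],[-0.164,0.044,0]],
  [10,[-0.037,-0.116,-0.364],[-0.215,0.058,0]],
  [10,[-0.046,-0.143,-0.45],[-0.267,0.072,0]],
  [10,[-0.053,-0.165,-0.52],[-0.308,0.083,0]],
  [10,[-0.056,-0.176,-0.554],[-0.328,0.089,0]],
  [10,[-0.056,-0.176,-0.554],[-0.328,0.089,0]],
])

```text
time: 5.82
eef_pos: [0.5352, -0.0482, 0.1767]
tcp_rot: [0.577, 0.409, -0.451, 0.544]
contact_force: [0.5, -0.2, -3.2]
opening: 0.212
```

>>> play_rows([
  [10,[-0.003,-0.011,-0.035],[-0.02,0.0055,0]],
  [10,[-0.009,-0.033,-0.104],[-0.061,0.017,0]],
  [10,[-0.016,-0.06,-0.19],[-0.112,0.03,0]],
  [10,[-0.024,-0.088,-0.277],[-0.164,0.044,0]],
  [10,[-0.031,-0.116,-0.364],[-0.215,0.058,0]],
  [10,[-0.038,-0.143,-0.45],[-0.267,0.072,0]],
  [10,[-0.044,-0.165,-0.52],[-0.306,0.082,0]],
  [10,[-0.047,-0.176,-0.554],[-0.326,0.087,0]],
  [10,[-0.047,-0.176,-0.554],[-0.326,0.087,0]],
])

```text
time: 6.57
eef_pos: [0.4929, 0.1207, 0.1765]
tcp_rot: [0.45, 0.545, -0.294, 0.644]
contact_force: [1.1, -1.0, -4.1]
opening: 0.217
```

```bash
python3 - <<'E'
from h import *
fr=[cam('top')]
for i in range(7): fr+= [cam('side'),cam('top')]
s,p0,R0=cur(); b,y,t=grip_bar(p0,R0);print(s['time'],p0,'bar',b,y,t,s['contact_force'],s['qpos'])
T=fr[0];S=fr[1]
w=PIN+[b[0]*np.cos(YAW)-b[1]*np.sin(YAW),b[0]*np.sin(YAW)+b[1]*np.cos(YAW),b[2]]
print('bar pred px',proj(T,w),proj(S,w))
crops=[cv2.resize(np.ascontiguousarray(f['color'][110:230,130:290,::-1]),(400,300),interpolation=cv2.INTER_CUBIC) for f in (fr[0],fr[6])]
cs=[cv2.resize(np.ascontiguousarray(f['color'][190:310,170:330,::-1]),(400,300),interpolation=cv2.INTER_CUBIC) for f in (fr[1],fr[7])]
cv2.imwrite('pics/app.png',np.vstack([np.hstack(crops),np.hstack(cs)]))
import pickle;pickle.dump(fr,open('fr.pkl','wb'))
E
```

```text
7.3167 [0.49369026 0.11968059 0.17669244] bar [-1.10141981e-01  1.11494846e-04 -1.44956809e-01] 0.450329580827768 0.2621718224298261 [ 0.2651383  -0.11381791 -4.19703587] [-0.02118631 -0.17602599  2.17994636  0.14918518  0.90815974  1.02086879]
bar pred px [183.06845078 198.86935639] [261.35791714 267.72905435]
```

View pics/app.png

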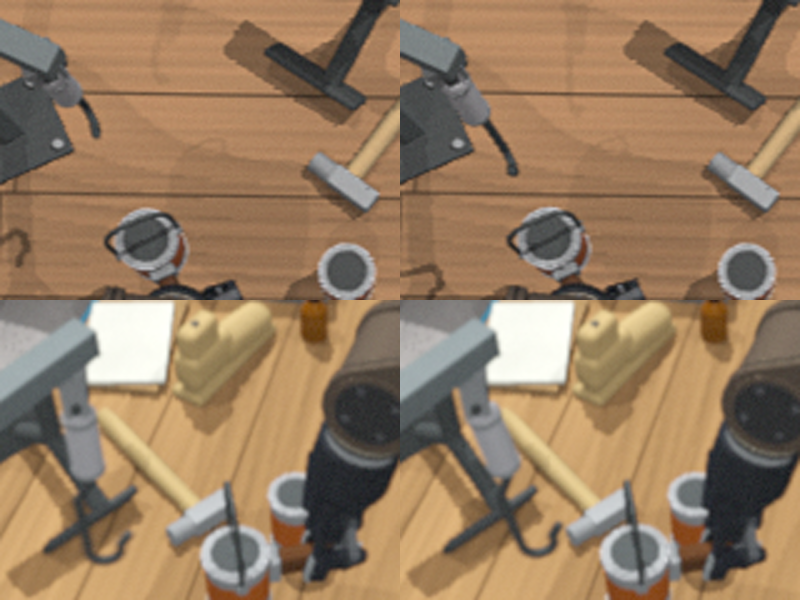

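The pot is upright at the standoff. The lid centre is at about tile (150,240) in the top view and (237,553) in the side view, and the hoop apex at (228,487) is within about 1.5 px of its prediction. The hook tip track in the top view, (97,135) to (113,172), matches the predicted line within 0.5 px.

```bash
python3 - <<'E'
from h import *
import pickle; fr=pickle.load(open('fr.pkl','rb'))
s,p0,R0=cur(); b,y,t=grip_bar(p0,R0); print(s['time'],b)
w=PIN+[b[0]*np.cos(YAW)-b[1]*np.sin(YAW),b[0]*np.sin(YAW)+b[1]*np.cos(YAW),b[2]]; l=w-[0,0,.08]
print('lid pred',proj(fr[0],l),proj(fr[1],l),'meas',(189.5,205.5),(264.3,290.7))
ex=np.array([np.cos(YAW),np.sin(YAW),0])
for c in fr[:2]: print('10mm stand x,y,z px',[(proj(c,l+d)-proj(c,l)).round(1) for d in (ex*.01,np.array([-ex[1],ex[0],0])*.01,np.array([0,0,.01]))])
for f in (-.075,-.05,-.035):
  q,R=tcp_for(f,0,-.145,R0); print(f,delta(q,R,p0,R0))
E
```

```text
7.3167 [-1.10141981e-01  1.11494846e-04 -1.44956809e-01]
lid pred [189.05500581 205.00121728] [263.25615053 290.37050599] meas (189.5, 205.5) (264.3, 290.7)
10mm stand x,y,z px [array([-1.6, -3.6]), array([-3.7,  1.7]), array([-0.7, -0.7])]
10mm stand x,y,z px [array([-4.3,  0.8]), array([0.7, 3.5]), array([-0.2, -2.7])]
-0.075 (array([0.0305, 0.1131, 0.0003]), array([ 0.0003,  0.0003, -0.0002]))
-0.05 (array([0.0521, 0.1936, 0.0003]), array([ 0.0003,  0.0003, -0.0002]))
-0.035 (array([0.0651, 0.2419, 0.0003]), array([ 0.0003,  0.0003, -0.0002]))
```

>>> play_rows([
  [10,[0.004,0.015,0],[0,0,0]],
  [10,[0.012,0.045,0],[0,0,0]],
  [10,[0.022,0.083,0],[0,0,0]],
  [10,[0.032,0.12,0],[0,0,0]],
  [10,[0.042,0.158,0],[0,0,0]],
  [10,[0.05,0.187,0],[0,0,0]],
  [10,[0.056,0.208,0],[0,0,0]],
  [10,[0.058,0.215,0],[0,0,0]],
  [10,[0.058,0.215,0],[0,0,0]],
])

```text
time: 8.07
eef_pos: [0.5541, 0.1491, 0.1763]
tcp_rot: [0.45, 0.545, -0.294, 0.643]
contact_force: [-0.2, 0.3, -3.0]
opening: 0.218
```

>>> play_rows([
  [10,[0.001,0.003,0],[0,0,0]],
  [10,[0.0015,0.006,0],[0,0,0]],
  [10,[0.0025,0.01,0],[0,0,0]],
  [10,[0.0035,0.013,0],[0,0,0]],
  [10,[0.0045,0.016,0],[0,0,0]],
  [10,[0.005,0.019,0],[0,0,0]],
  [10,[0.006,0.023,0],[0,0,0]],
  [10,[0.007,0.026,0],[0,0,0]],
  [10,[0.008,0.029,0],[0,0,0]],
  [10,[0.0087,0.032,0],[0,0,0]],
])

```text
time: 8.9
eef_pos: [0.5628, 0.1532, 0.1765]
tcp_rot: [0.451, 0.545, -0.294, 0.643]
contact_force: [-0.6, 0.4, -4.4]
opening: 0.217
```

>>> play_rows([
  [10,[0.0005,0.0015,0],[0,0,0]],
  [10,[0.001,0.003,0],[0,0,0]],
  [10,[0.0012,0.005,0],[0,0,0]],
  [10,[0.0017,0.0065,0],[0,0,0]],
  [10,[0.0022,0.008,0],[0,0,0]],
  [10,[0.0026,0.0095,0],[0,0,0]],
  [10,[0.003,0.011,0],[0,0,0]],
  [10,[0.0035,0.013,0],[0,0,0]],
  [10,[0.004,0.0145,0],[0,0,0]],
  [10,[0.0043,0.016,0],[0,0,0]],
])

```text
time: 9.73
eef_pos: [0.5673, 0.1553, 0.1765]
tcp_rot: [0.451, 0.545, -0.294, 0.643]
contact_force: [-0.1, -0.2, -2.5]
opening: 0.216
```

>>> play_rows([
  [10,[0.0005,0.0015,0],[0,0,0]],
  [10,[0.001,0.003,0],[0,0,0]],
  [10,[0.0012,0.005,0],[0,0,0]],
  [10,[0.0017,0.0065,0],[0,0,0]],
  [10,[0.0022,0.008,0],[0,0,0]],
  [10,[0.0026,0.0095,0],[0,0,0]],
  [10,[0.003,0.011,0],[0,0,0]],
  [10,[0.0035,0.013,0],[0,0,0]],
  [10,[0.004,0.0145,0],[0,0,0]],
  [10,[0.0043,0.016,0],[0,0,0]],
])

```text
time: 10.57
eef_pos: [0.5718, 0.1575, 0.1765]
tcp_rot: [0.451, 0.545, -0.294, 0.643]
contact_force: [-0.3, -0.5, -4.5]
opening: 0.217
```

```bash
cat > look.py <<'E'
from h import *
import sys
fr=[cam('side') for _ in range(int(sys.argv[1]))]; T=cam('top')
s,p0,R0=cur(); b,y,t=grip_bar(p0,R0);print(s['time'],'bar',b.round(4),y.round(3),t.round(3),s['contact_force'].round(2),s['opening'])
# motion between frames
g=[f['color'][215:305,175:250].astype(int) for f in fr]
print('diff px vs first',[int((abs(a-g[0]).sum(2)>60).sum()) for a in g[1:]])
if len(sys.argv)>2:
    cs=[cv2.resize(np.ascontiguousarray(f['color'][200:320,160:320,::-1]),(400,300),interpolation=cv2.INTER_CUBIC) for f in (fr[0],fr[len(fr)//2])]
    ct=cv2.resize(np.ascontiguousarray(T['color'][110:230,120:280,::-1]),(400,300),interpolation=cv2.INTER_CUBIC)
    cv2.imwrite('pics/'+sys.argv[2],np.vstack([np.hstack(cs),np.hstack([ct,ct*0])])); 
E
python3 look.py 9 c1.png
```

```text
11.0667 bar [-0.0235  0.0002 -0.1451] 0.45 0.262 [-0.34  0.37 -4.08] 0.21338701112825964
diff px vs first [330, 461, 431, 246, 100, 433, 609, 692]
```

View pics/c1.png

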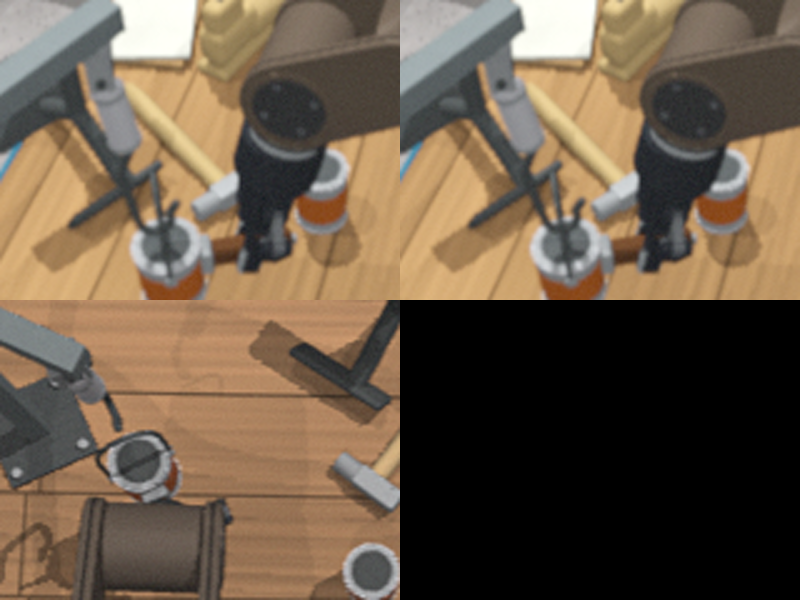

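The hook tip now swings inside the hoop, with the rod behind the wire and the hoop above the point. It is still swinging, so I keep advancing slowly.

>>> play_rows([
  [10,[0.0005,0.0015,0],[0,0,0]],
  [10,[0.001,0.003,0],[0,0,0]],
  [10,[0.0012,0.005,0],[0,0,0]],
  [10,[0.0017,0.0065,0],[0,0,0]],
  [10,[0.0022,0.008,0],[0,0,0]],
  [10,[0.0026,0.0095,0],[0,0,0]],
  [10,[0.003,0.011,0],[0,0,0]],
  [10,[0.0035,0.013,0],[0,0,0]],
  [10,[0.004,0.0145,0],[0,0,0]],
  [10,[0.0043,0.016,0],[0,0,0]],
])

```text
time: 11.9
eef_pos: [0.5762, 0.1597, 0.1765]
tcp_rot: [0.451, 0.545, -0.294, 0.643]
contact_force: [-0.5, 0.2, -3.0]
opening: 0.214
```

>>> play_rows([
  [10,[0.0005,0.0015,0],[0,0,0]],
  [10,[0.001,0.003,0],[0,0,0]],
  [10,[0.0012,0.005,0],[0,0,0]],
  [10,[0.0017,0.0065,0],[0,0,0]],
  [10,[0.0022,0.008,0],[0,0,0]],
  [10,[0.0026,0.0095,0],[0,0,0]],
  [10,[0.003,0.011,0],[0,0,0]],
  [10,[0.0035,0.013,0],[0,0,0]],
  [10,[0.004,0.0145,0],[0,0,0]],
  [10,[0.0043,0.016,0],[0,0,0]],
])

```text
time: 12.73
eef_pos: [0.5807, 0.1618, 0.1765]
tcp_rot: [0.451, 0.545, -0.294, 0.643]
contact_force: [-0.4, 0.0, -4.0]
opening: 0.213
```

>>> play_rows([
  [10,[0.0005,0.0015,0],[0,0,0]],
  [10,[0.001,0.003,0],[0,0,0]],
  [10,[0.0012,0.005,0],[0,0,0]],
  [10,[0.0017,0.0065,0],[0,0,0]],
  [10,[0.0022,0.008,0],[0,0,0]],
  [10,[0.0022,0.008,0],[0,0,0]],
  [10,[0.0022,0.008,0],[0,0,0]],
  [10,[0.0022,0.008,0],[0,0,0]],
  [10,[0.0022,0.008,0],[0,0,0]],
  [10,[0.0022,0.008,0],[0,0,0]],
])

```text
time: 13.57
eef_pos: [0.5829, 0.1629, 0.1765]
tcp_rot: [0.451, 0.545, -0.294, 0.643]
contact_force: [0.5, -1.3, -4.2]
opening: 0.22
```

```bash
python3 look.py 12
```

```text
14.2167 bar [-0.011   0.0002 -0.1451] 0.45 0.262 [-0.63 -0.19 -3.26] 0.2183528826248545
diff px vs first [236, 261, 109, 141, 433, 541, 617, 677, 706, 676, 606]
```

```bash
cat > sw.py <<'E'
from h import *
import sys
def hous(c):
    im=c['color'][236:263,185:232]; hsv=cv2.cvtColor(im,cv2.COLOR_RGB2HSV)
    m=((hsv[...,1]<45)&(hsv[...,2]>110)).astype(np.uint8); n,l,st,ce=cv2.connectedComponentsWithStats(m)
    k=1+st[1:,4].argmax(); return ce[k]+[185,236],st[k,4]
if __name__=='__main__':
    o=[]
    for i in range(int(sys.argv[1])):
        c=cam('side');q,a=hous(c); o.append((round(q[0],2),int(a)))
    ex=np.array([np.cos(YAW),np.sin(YAW),0])
    print(o); print('ref x at th -.2,-.1,0,.1',[proj(c,PIN+.062*(np.sin(t)*ex-[0,0,np.cos(t)]))[0].round(1) for t in(-.2,-.1,0,.1)])
    s,p0,R0=cur();print(s['time'],grip_bar(p0,R0)[0].round(4),s['contact_force'].round(2))
E
python3 sw.py 16
```

```text
[(np.float64(204.19), 335), (np.float64(205.56), 329), (np.float64(206.66), 332), (np.float64(207.21), 328), (np.float64(207.11), 331), (np.float64(206.47), 328), (np.float64(205.4), 335), (np.float64(204.11), 339), (np.float64(202.65), 341), (np.float64(201.6), 345), (np.float64(200.88), 345), (np.float64(200.67), 339), (np.float64(200.89), 344), (np.float64(201.6), 342), (np.float64(202.71), 343), (np.float64(204.16), 337)]
ref x at th -.2,-.1,0,.1 [np.float64(210.6), np.float64(207.6), np.float64(204.5), np.float64(201.4)]
15.0167 [-0.011   0.0002 -0.1451] [ 0.04 -0.68 -3.88]
```

>>> play_rows([
  [10,[0.0015,0.0055,0],[0,0,0]],
  [10,[0.003,0.011,0],[0,0,0]],
  [10,[0.0045,0.0165,0],[0,0,0]],
  [10,[0.006,0.022,0],[0,0,0]],
  [10,[0.006,0.022,0],[0,0,0]],
  [10,[0.006,0.022,0],[0,0,0]],
  [10,[0.006,0.022,0],[0,0,0]],
  [10,[0.006,0.022,0],[0,0,0]],
  [10,[0.006,0.022,0],[0,0,0]],
  [10,[0.006,0.022,0],[0,0,0]],
])

```text
time: 15.85
eef_pos: [0.589, 0.1658, 0.1765]
tcp_rot: [0.451, 0.545, -0.294, 0.643]
contact_force: [-0.2, 1.0, -3.7]
opening: 0.217
```

```bash
python3 sw.py 16
```

```text
[(np.float64(204.89), 333), (np.float64(203.91), 338), (np.float64(202.99), 344), (np.float64(202.25), 342), (np.float64(201.88), 339), (np.float64(201.75), 338), (np.float64(201.94), 340), (np.float64(202.37), 343), (np.float64(203.2), 340), (np.float64(204.19), 335), (np.float64(205.06), 335), (np.float64(205.69), 334), (np.float64(205.93), 334), (np.float64(205.52), 330), (np.float64(204.92), 335), (np.float64(204.11), 338)]
ref x at th -.2,-.1,0,.1 [np.float64(210.6), np.float64(207.6), np.float64(204.5), np.float64(201.4)]
16.65 [-0.0042  0.0002 -0.1451] [ 0.18  0.01 -3.36]
```

The hook sits on the +x side of the wire, so it only leans on it once the wire goes past plumb. I'll advance to about +18 mm.

>>> play_rows([
  [10,[0.0008,0.003,0],[0,0,0]],
  [10,[0.0015,0.0055,0],[0,0,0]],
  [10,[0.0023,0.0085,0],[0,0,0]],
  [10,[0.003,0.011,0],[0,0,0]],
  [10,[0.0038,0.014,0],[0,0,0]],
  [10,[0.0045,0.0165,0],[0,0,0]],
  [10,[0.0053,0.0195,0],[0,0,0]],
  [10,[0.006,0.022,0],[0,0,0]],
  [10,[0.0068,0.025,0],[0,0,0]],
  [10,[0.0075,0.028,0],[0,0,0]],
])

```text
time: 17.48
eef_pos: [0.597, 0.1697, 0.1765]
tcp_rot: [0.451, 0.545, -0.294, 0.643]
contact_force: [0.4, -0.3, -3.6]
opening: 0.218
```

>>> play_rows([
  [10,[0.0008,0.003,0],[0,0,0]],
  [10,[0.0015,0.0055,0],[0,0,0]],
  [10,[0.0023,0.0085,0],[0,0,0]],
  [10,[0.003,0.011,0],[0,0,0]],
  [10,[0.0038,0.014,0],[0,0,0]],
  [10,[0.0045,0.0165,0],[0,0,0]],
  [10,[0.0053,0.0195,0],[0,0,0]],
  [10,[0.006,0.022,0],[0,0,0]],
  [10,[0.0068,0.025,0],[0,0,0]],
  [10,[0.0075,0.028,0],[0,0,0]],
])

```text
time: 18.32
eef_pos: [0.6048, 0.1735, 0.1765]
tcp_rot: [0.451, 0.545, -0.294, 0.643]
contact_force: [-0.4, 0.1, -3.0]
opening: 0.215
```

>>> play_rows([
  [10,[0.0008,0.003,0],[0,0,0]],
  [10,[0.0015,0.0055,0],[0,0,0]],
  [10,[0.0023,0.0085,0],[0,0,0]],
  [10,[0.003,0.011,0],[0,0,0]],
  [10,[0.0038,0.014,0],[0,0,0]],
  [10,[0.0038,0.014,0],[0,0,0]],
  [10,[0.0038,0.014,0],[0,0,0]],
  [10,[0.0038,0.014,0],[0,0,0]],
  [10,[0.0038,0.014,0],[0,0,0]],
  [10,[0.0038,0.014,0],[0,0,0]],
])

```text
time: 19.15
eef_pos: [0.6086, 0.1753, 0.1765]
tcp_rot: [0.451, 0.545, -0.294, 0.643]
contact_force: [-1.1, -0.3, -2.3]
opening: 0.215
```

```bash
python3 sw.py 16
```

```text
[(np.float64(201.47), 342), (np.float64(201.46), 343), (np.float64(201.48), 342), (np.float64(201.47), 343), (np.float64(201.47), 343), (np.float64(201.49), 344), (np.float64(201.49), 344), (np.float64(201.47), 343), (np.float64(201.47), 343), (np.float64(201.47), 343), (np.float64(201.47), 343), (np.float64(201.45), 342), (np.float64(201.49), 344), (np.float64(201.47), 343), (np.float64(201.47), 343), (np.float64(201.47), 343)]
ref x at th -.2,-.1,0,.1 [np.float64(210.6), np.float64(207.6), np.float64(204.5), np.float64(201.4)]
19.95 [ 0.0176  0.0002 -0.1451] [ 0.19 -0.97 -3.96]
```

The hook has been steady against the hoop for over 0.8 s at θ≈+0.08 rad. Now I slide it down into the throat while easing back towards plumb.

>>> play_rows([
  [10,[0.006,-0.003,0],[0,0,0]],
  [10,[0.018,-0.008,0],[0,0,0]],
  [10,[0.031,-0.014,0],[0,0,0]],
  [10,[0.044,-0.02,0],[0,0,0]],
  [10,[0.057,-0.026,0],[0,0,0]],
  [10,[0.07,-0.031,0],[0,0,0]],
  [10,[0.083,-0.037,0],[0,0,0]],
  [10,[0.095,-0.043,0],[0,0,0]],
  [10,[0.104,-0.047,0],[0,0,0]],
  [10,[0.108,-0.0485,0],[0,0,0]],
])

```text
time: 20.78
eef_pos: [0.6031, 0.1728, 0.1406]
tcp_rot: [0.45, 0.545, -0.295, 0.643]
contact_force: [0.6, 0.9, -4.1]
opening: 0.216
```

```bash
python3 sw.py 6
```

```text
[(np.float64(202.69), 341), (np.float64(202.67), 340), (np.float64(202.64), 339), (np.float64(202.59), 343), (np.float64(202.58), 341), (np.float64(202.59), 339)]
ref x at th -.2,-.1,0,.1 [np.float64(210.6), np.float64(207.6), np.float64(204.5), np.float64(201.4)]
21.0833 [ 1.220e-02  1.000e-04 -1.798e-01] [-0.45  0.15 -2.89]
```

>>> play_rows([
  [10,[0.004,-0.005,0],[0,0,0]],
  [10,[0.008,-0.01,0],[0,0,0]],
  [10,[0.013,-0.015,0],[0,0,0]],
  [10,[0.017,-0.02,0],[0,0,0]],
  [10,[0.021,-0.025,0],[0,0,0]],
  [10,[0.026,-0.03,0],[0,0,0]],
  [10,[0.03,-0.035,0],[0,0,0]],
  [10,[0.034,-0.04,0],[0,0,0]],
  [10,[0.038,-0.045,0],[0,0,0]],
  [10,[0.042,-0.049,0],[0,0,0]],
])

```text
time: 21.92
eef_pos: [0.5936, 0.168, 0.1253]
tcp_rot: [0.451, 0.545, -0.294, 0.643]
contact_force: [-0.8, -0.0, -3.3]
opening: 0.219
```

```bash
python3 sw.py 8; python3 look.py 2 s1.png
```

```text
[(np.float64(204.02), 340), (np.float64(203.98), 342), (np.float64(203.9), 342), (np.float64(203.92), 340), (np.float64(203.86), 342), (np.float64(203.83), 341), (np.float64(203.75), 341), (np.float64(203.77), 340)]
ref x at th -.2,-.1,0,.1 [np.float64(210.6), np.float64(207.6), np.float64(204.5), np.float64(201.4)]
22.3167 [ 1.10e-03  1.00e-04 -1.96e-01] [ 0.68 -0.52 -3.46]
22.4667 bar [ 0.001   0.0002 -0.1961] 0.45 0.262 [ 0.15  0.81 -3.6 ] 0.21828189185835867
diff px vs first [0]
```

View pics/s1.png

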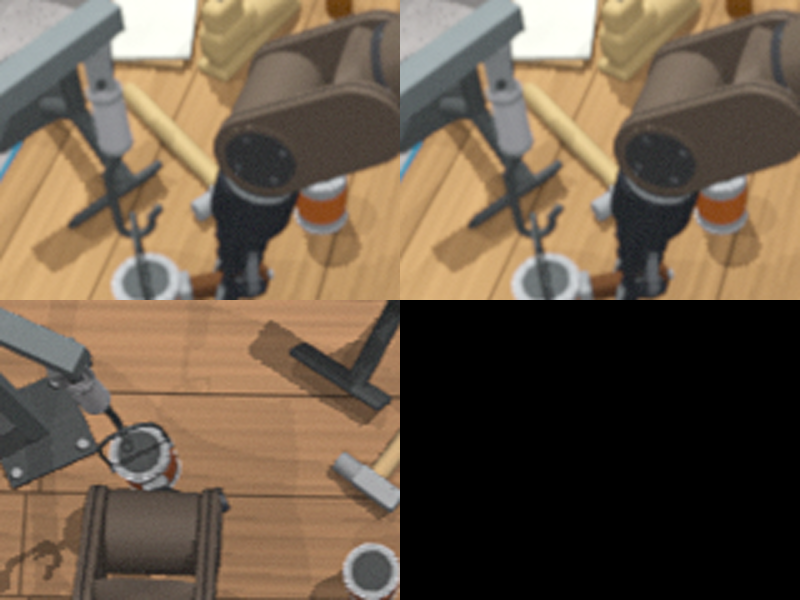

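The wire is inside the hook's throat, with hoop and hook meeting at about (133,215). The hook is near plumb and the pot upright. I now lower it to load the spring.

>>> play_rows([
  [10,[0.004,-0.002,0],[0,0,0]],
  [10,[0.009,-0.004,0],[0,0,0]],
  [10,[0.014,-0.006,0],[0,0,0]],
  [10,[0.019,-0.008,0],[0,0,0]],
  [10,[0.024,-0.01,0],[0,0,0]],
  [10,[0.029,-0.012,0],[0,0,0]],
  [10,[0.034,-0.014,0],[0,0,0]],
  [10,[0.039,-0.016,0],[0,0,0]],
  [10,[0.043,-0.018,0],[0,0,0]],
  [10,[0.0466,-0.0194,0],[0,0,0]],
])

```text
time: 23.3
eef_pos: [0.5921, 0.1672, 0.1105]
tcp_rot: [0.451, 0.544, -0.294, 0.643]
contact_force: [-0.6, 0.9, -1.8]
opening: 0.219
```

```bash
cat > fz.py <<'E'
from h import *
from sw import hous
F=[];W=[];h=[]
for i in range(10):
    h.append(hous(cam('side'))[0][0]); s=ctrl.get_state();F.append(s['contact_force']);W.append(s['wrist_torque'])
s,p0,R0=cur();b,y,t=grip_bar(p0,R0)
print(s['time'],'F',np.mean(F,0).round(2),np.std(F,0).round(2),'W',np.mean(W,0).round(3),'bar',b.round(4),t.round(3),'house x',np.min(h).round(2),np.max(h).round(2))
E
python3 fz.py
```

```text
23.8 F [-0.08 -0.2  -1.86] [0.52 0.59 0.39] W [-0.137  0.281 -0.017] bar [-1.000e-03  2.000e-04 -2.111e-01] 0.262 house x 204.04 204.07
```

>>> play_rows([
  [10,[0.004,-0.001,0],[0,0,0]],
  [10,[0.008,-0.002,0],[0,0,0]],
  [10,[0.012,-0.003,0],[0,0,0]],
  [10,[0.016,-0.0045,0],[0,0,0]],
  [10,[0.021,-0.0055,0],[0,0,0]],
  [10,[0.025,-0.007,0],[0,0,0]],
  [10,[0.029,-0.008,0],[0,0,0]],
  [10,[0.034,-0.009,0],[0,0,0]],
  [10,[0.0386,-0.0104,0],[0,0,0]],
  [10,[0.0386,-0.0104,0],[0,0,0]],
])

```text
time: 24.63
eef_pos: [0.5919, 0.1672, 0.0982]
tcp_rot: [0.451, 0.545, -0.294, 0.643]
contact_force: [-0.1, -0.1, -0.5]
opening: 0.218
```

```bash
sed -i 's/range(10)/range(20)/' fz.py; python3 fz.py
```

```text
25.6333 F [-0.22  0.   -0.46] [0.5  0.59 0.41] W [-0.062  0.133 -0.006] bar [-1.000e-03  2.000e-04 -2.232e-01] 0.262 house x 204.04 204.09
```

>>> play_rows([
  [10,[0.003,-0.001,0],[0,0,0]],
  [10,[0.006,-0.002,0],[0,0,0]],
  [10,[0.0097,-0.0026,0],[0,0,0]],
  [10,[0.0097,-0.0026,0],[0,0,0]],
])

```text
time: 25.97
eef_pos: [0.5918, 0.1672, 0.0951]
tcp_rot: [0.451, 0.545, -0.294, 0.643]
contact_force: [-0.0, 0.3, 0.2]
opening: 0.212
```

```bash
sed -i 's/range(20)/range(30)/' fz.py; python3 fz.py
```

```text
27.4667 F [-0.04 -0.06  0.02] [0.53 0.51 0.53] W [-0.057  0.096 -0.018] bar [-1.000e-03  2.000e-04 -2.262e-01] 0.262 house x 203.99 204.09
```

Wrist force is zero within noise, so the spring carries the whole weight. Now a soft release.

>>> play_rows([
  [20,[0,0,0],[0,0,0]],
  [22,[0,0,0],[0,0,0]],
  [24,[0,0,0],[0,0,0]],
  [27,[0,0,0],[0,0,0]],
  [32,[0,0,0],[0,0,0]],
  [40,[0,0,0],[0,0,0]],
  [50,[0,0,0],[0,0,0]],
  [60,[0,0,0],[0,0,0]],
  [60,[0,0,0],[0,0,0]],
], force=20)

```text
time: 28.22
eef_pos: [0.5919, 0.1672, 0.0954]
tcp_rot: [0.451, 0.545, -0.294, 0.643]
contact_force: [0.2, -0.4, 0.3]
opening: 0.6
```

```bash
sed -i 's/range(30)/range(15)/' fz.py; python3 fz.py; python3 look.py 6 rel.png
```

```text
Traceback (most recent call last):
  File "fz.py", line 5, in <module>
    h.append(hous(cam('side'))[0][0]); s=ctrl.get_state();F.append(s['contact_force']);W.append(s['wrist_torque'])
                  ~~~^^^^^^^^
  File "h.py", line 3, in cam
    def cam(n): return cams.read_camera(n)
                       ~~~~~~~~~~~~~~~~^^^
ValueError: 200 camera calls are used up
Traceback (most recent call last):
  File "look.py", line 3, in <module>
    fr=[cam('side') for _ in range(int(sys.argv[1]))]; T=cam('top')
        ~~~^^^^^^^^
  File "h.py", line 3, in cam
    def cam(n): return cams.read_camera(n)
                       ~~~~~~~~~~~~~~~~^^^
ValueError: 200 camera calls are used up
```

The camera calls are used up, so from here I go by wrist force. I let the pot settle, then withdraw slowly along the fingers.

>>> play_rows([
  [60,[0,0,0],[0,0,0]],
  [60,[0,0,0],[0,0,0]],
  [60,[0,0,0],[0,0,0]],
  [60,[0,0,0],[0,0,0]],
  [60,[0,0,0],[0,0,0]],
  [60,[0,0,0],[0,0,0]],
  [60,[0,0,0],[0,0,0]],
  [60,[0,0,0],[0,0,0]],
  [60,[0,0,0],[0,0,0]],
  [60,[0,0,0],[0,0,0]],
])

```text
time: 29.25
eef_pos: [0.5919, 0.1672, 0.0954]
tcp_rot: [0.451, 0.545, -0.294, 0.643]
contact_force: [0.0, -1.0, -0.2]
opening: 0.605
```

>>> play_rows([
  [60,[-0.01,0,0],[0,0,0]],
  [60,[-0.03,0,0],[0,0,0]],
  [60,[-0.05,0,0],[0,0,0]],
  [60,[-0.08,0,0],[0,0,0]],
  [60,[-0.11,0,0],[0,0,0]],
  [60,[-0.14,0,0],[0,0,0]],
  [60,[-0.17,0,0],[0,0,0]],
  [60,[-0.2,0,0],[0,0,0]],
  [60,[-0.23,0,0],[0,0,0]],
  [60,[-0.25,0,0],[0,0,0]],
])

```text
time: 30.08
eef_pos: [0.5746, 0.1587, 0.1696]
tcp_rot: [0.451, 0.544, -0.294, 0.644]
contact_force: [0.9, -0.2, 0.1]
opening: 0.597
```

>>> play_rows([
  [60,[-0.02,-0.01,0],[0,0,0]],
  [60,[-0.05,-0.03,0],[0,0,0]],
  [60,[-0.08,-0.06,0],[0,0,0]],
  [60,[-0.1,-0.1,0],[0,0,0]],
  [60,[-0.1,-0.15,0],[0,0,0]],
  [60,[-0.1,-0.2,0],[0,0,0]],
  [60,[-0.1,-0.25,0],[0,0,0]],
  [60,[-0.1,-0.28,0],[0,0,0]],
  [60,[-0.1,-0.3,0],[0,0,0]],
  [60,[-0.1,-0.3,0],[0,0,0]],
])

```text
time: 30.92
eef_pos: [0.4882, 0.1173, 0.1731]
tcp_rot: [0.451, 0.545, -0.295, 0.643]
contact_force: [-0.2, -0.2, -0.4]
opening: 0.601
```

>>> play_rows([
  [60,[0,0,0],[0,0,0]],
  [60,[0,0,0],[0,0,0]],
  [60,[0,0,0],[0,0,0]],
  [60,[0,0,0],[0,0,0]],
  [60,[0,0,0],[0,0,0]],
  [60,[0,0,0],[0,0,0]],
  [60,[0,0,0],[0,0,0]],
  [60,[0,0,0],[0,0,0]],
  [60,[0,0,0],[0,0,0]],
  [60,[0,0,0],[0,0,0]],
])

```text
time: 31.75
eef_pos: [0.4891, 0.1176, 0.1735]
tcp_rot: [0.451, 0.545, -0.294, 0.643]
contact_force: [1.0, -0.3, -0.0]
opening: 0.598
```

>>> play_rows([
  [60,[0,0,0],[0,0,0]],
  [60,[0,0,0],[0,0,0]],
  [60,[0,0,0],[0,0,0]],
  [60,[0,0,0],[0,0,0]],
  [60,[0,0,0],[0,0,0]],
  [60,[0,0,0],[0,0,0]],
  [60,[0,0,0],[0,0,0]],
  [60,[0,0,0],[0,0,0]],
  [60,[0,0,0],[0,0,0]],
  [60,[0,0,0],[0,0,0]],
])

```text
time: 32.58
eef_pos: [0.4891, 0.1175, 0.1735]
tcp_rot: [0.451, 0.545, -0.294, 0.643]
contact_force: [-0.5, -0.5, -0.3]
opening: 0.603
```

>>> play_rows([
  [60,[0,0,0],[0,0,0]],
  [60,[0,0,0],[0,0,0]],
  [60,[0,0,0],[0,0,0]],
  [60,[0,0,0],[0,0,0]],
  [60,[0,0,0],[0,0,0]],
  [60,[0,0,0],[0,0,0]],
  [60,[0,0,0],[0,0,0]],
  [60,[0,0,0],[0,0,0]],
  [60,[0,0,0],[0,0,0]],
  [60,[0,0,0],[0,0,0]],
])

```text
time: 33.42
eef_pos: [0.4891, 0.1175, 0.1735]
tcp_rot: [0.451, 0.545, -0.294, 0.643]
contact_force: [-0.3, -0.3, -0.1]
opening: 0.605
```

>>> play_rows([
  [60,[0,0,0],[0,0,0]],
  [60,[0,0,0],[0,0,0]],
  [60,[0,0,0],[0,0,0]],
  [60,[0,0,0],[0,0,0]],
  [60,[0,0,0],[0,0,0]],
  [60,[0,0,0],[0,0,0]],
  [60,[0,0,0],[0,0,0]],
  [60,[0,0,0],[0,0,0]],
  [60,[0,0,0],[0,0,0]],
  [60,[0,0,0],[0,0,0]],
])

```text
time: 34.25
eef_pos: [0.4892, 0.1175, 0.1735]
tcp_rot: [0.451, 0.545, -0.294, 0.643]
contact_force: [0.9, 0.5, 0.2]
opening: 0.601
```

>>> play_rows([
  [60,[0,0,0],[0,0,0]],
  [60,[0,0,0],[0,0,0]],
  [60,[0,0,0],[0,0,0]],
  [60,[0,0,0],[0,0,0]],
  [60,[0,0,0],[0,0,0]],
  [60,[0,0,0],[0,0,0]],
  [60,[0,0,0],[0,0,0]],
  [60,[0,0,0],[0,0,0]],
  [60,[0,0,0],[0,0,0]],
  [60,[0,0,0],[0,0,0]],
])

```text
time: 35.08
eef_pos: [0.4891, 0.1175, 0.1735]
tcp_rot: [0.451, 0.545, -0.294, 0.643]
contact_force: [-0.2, -0.0, 0.2]
opening: 0.602
```

```bash
python3 -c "
from plant import ctrl
print(ctrl.get_state()['time'],ctrl.sign_off())"
```

```text
the job is handed in; nothing more can be done
35.0833 None
```

I lifted the pot by its wooden grip, hung it by its hoop on the drop hook and handed the job in at 35.1 s. I have no picture of the pot hanging after I let go, because the 200 camera calls ran out at release.

**How it went**
- **Steadying the hook:** I laid the hoop against the shank and pushed it slightly past plumb. The hook then stood still for 0.8 s, leaning about 0.08 rad.
- **Seating:** I slid the hoop down into the hook and lowered it about 30 mm onto the spring.

**Last checks**
- **Before release:** the wrist force was 0.0 N, averaged over 30 readings, so the spring carried the whole weight (about 3.6 N). About 0.1 Nm of wrist torque remained. I took that as sensor offset, as a single reading with nothing held showed about the same.
- **Hook:** it was within about 0.01 rad of plumb and not moving in the last images.
- **After release:** the wrist force stayed within about 1 N (its usual noise) through the withdrawal and a 4 s wait. That shows the gripper met nothing noticeable, but not that the pot hangs plumb and still.
- **Measurements that disagreed:** the two cameras differed by up to 9 mm on the lid's position after the lift. At the hook, the wire's position against the shank was about 3 mm off my estimate of the pin. I moved the pot about 2 mm to allow for that.

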